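# Seal the mower engine's clicking fuel cap, then prime and start

## Robot

A 6-joint arm with a two-finger parallel gripper is mounted at the origin on the work surface. World frame = base frame: x ahead of the robot, y to its left, z up, the work surface at z = 0. Lengths are in m, angles in rad, forces in N, time in s.
With the tool pointing down it reaches from about 0.3 to 1 m from the base axis. Payload 5.1 kg.
Tool frame: the origin (TCP) lies at the very end of the fingers, on their centre line; the grasp point (between the pads) lies 19 mm behind it (grip_point_offset is the z of the grasp point in the tool frame, in m); z points along the fingers, y is the line along which they close (so a half turn about z gives the same grasp; the last joint's range is limited). The gripper opens to 95 mm and grips with 3 to 60 N. Pads are 20 mm wide; open, the fingers measure 119 mm over their backs; the gripper's body (75 mm by 180 mm) begins 59 mm behind the grasp point.
Start: joints at [-1.3, 0.124, 1.65, -0, 1.367, -0.083], TCP at [0.225, -0.61, 0.215] pointing down, gripper open.
Joint ranges: [-2.61, 2.61], [-1.02, 2.33], [0.03, 2.71], [-1.35, 4.49], [0.32, 2.68], [-2.91, 2.91]. Speed limits (rad/s): [2.57, 2.57, 3.14, 3.14, 3.14, 3.14].

## Interface

Orientations are given as a rotation vector (axis times angle).
In Python, from bench import get_state, camera, sign_off, grip_point_offset gives the robot as it stands.
- The arm moves only by the tool step_arm, never from a script. Its argument "plan" is a list of rows, each a list of 7 numbers: the shift along the tool's x, y, z in m, then the turn, a rotation vector about the tool's x, y, z in degrees, then the finger opening in m, from 0 to 0.0951. A call has 1 to 12 rows; each row is the pose to reach, as a shift and turn from the pose commanded when the call began, along the tool's axes at that moment; what a row does not reach only later rows make up. A row lasts 1/10 s, in which the tool goes at most 50 mm and 8.59 degrees, less where a joint would pass 70% of its speed; a pose out of reach is approached as far as the arm can. A call with a gripper value outside its range is refused whole. The fingers move at their own pace and stop on an object; "force" is the grip in N (left out, the last holds). Time passes only in rows, so rows that repeat a pose let the fingers close. It gives the time, the measured TCP pose, the force, the opening and the grip force at its end, in the units of the state.
- get_state(): the state, without advancing time (a new reading comes with each control period).
- camera(name): name is "scene" or "side" or "wrist"; returns a dict with "image" (480x640x3 uint8, red, green, blue), "vfov" (degrees; the focal length in pixels is half the picture's height over the tangent of half this angle, whatever the lens; pixels are square), "cx", "cy" (the principal point, pixels), "position" and "attitude" of the camera in the world. Camera axes: x right, y down, z forward; pixel columns grow to the right and rows downward; lengths in m; the calibration is good to about 2 mm. A picture is of the moment at which its call begins. There is no depth.
- sign_off(): hands the job in; it is judged then, once.
The state is a dict: "t": time; "joints": joint angles; "qvel": joint speeds; "effort": joint torques, N m; "position": TCP position; "eef_rot": TCP orientation; "contact_force": force on the tool from outside, world axes, zero at the start; "wrist_torque": the same for the moment, N m; "gripper_width": finger opening in m; "gripper_force": force on a finger pad.
Only numpy, scipy, OpenCV 4.12 (cv2) and the standard library are available. Lean on these libraries where they do the work, as an engineer would, in place of code of your own. Each camera call takes 0.05 s, during which the arm holds its last target. There are 200 camera calls.

## Task

Get the mower engine on the bench ready to run: turn the fuel cap clockwise by its grip bar until the cap is tight and its clutch slips and clicks, then stop - one to three clicks, no more. Only then, on the control box, press the yellow prime key fully down and let it up, and after that press the green start key fully down and let it up. Never press the red key or two keys at once, and leave the oil bottle, mug and screwdriver where they are.

Things in the scene. Friction and masses are not known exactly. Their poses are not given: they have to be found in the camera images.
- cap_grip (a point): Centre of the fuel cap's black grip bar, on the cap's upright turning axis, at the height to grip from above. The bar is 66 mm long along this point's x, 18 mm wide along its y, 29 mm tall, on a black disc 70 mm across; this point is 14 mm above the disc, 15 mm below the bar's top. A white line marks its +x end. The bar turns with the cap, so its direction varies.
- engine: Red and silver mower engine on a plank, fixed, about 400 mm (x) by 280 mm (y); nothing on it is as high as the grip bar. The cap is on the grey fuel tank on its -x side. The origin is on the bench, straight under the cap's axis.
- cap (a joint): How far the cap's orange collar (84 mm across, 20 dark ticks and a white mark), under the black disc, is screwed on: rad, grows clockwise seen from above. Begins at 0 to 1.3; stops hard on its seal at 1.9. Screwing takes 0.06 N m; the bar carries the collar along until it is tight. It stays where left; turning anticlockwise unscrews it.
- clutch (a joint): How far the black grip bar has slipped clockwise past the orange collar, rad; 0 at the start, only grows while the collar is tight. The clutch slips at 0.2 to 0.3 N m with a click each 0.314 rad (20 to a turn, one tick of the collar); it stays where it is left.
- prime_top (a point): Centre of the top face of the yellow prime key, a round spring key 40 mm across whose top stands 12 mm above its black round housing (56 mm across, 12 mm high), on top of the grey control box. The three keys stand in a row 80 mm apart along the box's y; which colour is where varies. Pressed straight down.
- prime (a joint): Travel of the yellow key, m: 0 up, 0.008 fully down. It takes 1.2 N to begin and 4 to 5 N fully down, and springs back.
- start_top (a point): Centre of the top face of the green start key; same size and kind as the yellow one.
- start (a joint): Travel of the green key, m: 0 up, 0.008 fully down (4 N); springs back.
- stop_top (a point): Centre of the top face of the red stop key; same size and kind. Not to be pressed.
- stop (a joint): Travel of the red key, m: 0 up, 0.008 fully down.
- primed (a joint): Small white tell-tale pin (10 mm across) beside the yellow key: 0 standing proud, about 0.003 m once the yellow key has been fully pressed, which knocks it down; it then stays down.
- panel: The grey control box, fixed, 140 mm (x) by 270 mm (y) by 60 mm high; origin at the centre of its underside.
- oil_mid (a point): Centre of a blue oil bottle, 64 mm across, 170 mm tall, standing on the table behind the control box. Bystander.
- mug_mid (a point): Centre of a white mug, 80 mm across, 90 mm tall, handle on its y side, standing behind the control box. Bystander.
- driver: A red-handled screwdriver 180 mm long lying on the table between engine and control box, nearer the robot, along its own x. Bystander.

How it is judged:
By the outcome, as a careful person would: the job done as asked, in the order asked, and still so for the second after the job is handed in, with the robot touching nothing.
It also fails if it takes over 64 s, if anything falls off the work surface, if the arm or the gripper's body presses on something with over 40 N, if the wrist force passes 120 N, or if a joint passes its speed limit or range.

## Working session

There is one attempt and no reset: what is moved stays moved. The work goes in short steps, Python scripts to look and compute and a tool call to move; the robot and the scene stay as the last step left them, time stands still between calls to the robot, and variables do not carry over. Pictures are saved under pics/ and viewed, at most 10 in all, crops included, and the job is handed in when it is done.

Besides the shell and the picture viewer there is one more tool, called as name(argument=value, ...) on one line, values as JSON. step_arm: Moves the arm, as the interface text tells. Its arguments: {"type":"object","properties":{"plan":{"type":"array","items":{"type":"array","items":{"type":"number"}}},"force":{"type":"number"}},"required":["plan"]}

```bash
mkdir -p pics; cat > h.py <<'E'
import numpy as np, cv2
from scipy.spatial.transform import Rotation as R
from bench import get_state, camera, sign_off, grip_point_offset
def att(a):
    a=np.array(a,float)
    return a if a.shape==(3,3) else (R.from_rotvec(a).as_matrix() if a.size==3 else R.from_quat(a).as_matrix())
def plane(c,px,z):
    f=240/np.tan(np.radians(c["vfov"])/2)
    d=att(c["attitude"])@np.array([(px[0]-c["cx"])/f,(px[1]-c["cy"])/f,1])
    p=np.array(c["position"]); return p+d*(z-p[2])/d[2]
def save(c,n): cv2.imwrite(n,cv2.cvtColor(c["image"],cv2.COLOR_RGB2BGR))
E
python3 - <<'E'
from h import *
for n in("scene","side"):
    c=camera(n); save(c,f"pics/{n}0.png"); print(n,{k:c[k] for k in c if k!="image"})
print(get_state(),grip_point_offset)
E
```

```text
scene {'vfov': 49.29192825336181, 'cx': 313.67348530824046, 'cy': 232.24337480727345, 'position': array([1.1061203 , 0.49802366, 0.72330699]), 'attitude': array([-1.06542321, -2.33394713,  1.12441128])}
side {'vfov': 54.78892372946917, 'cx': 315.81126919048876, 'cy': 242.5429661929556, 'position': array([ 1.20761346, -0.14307427,  0.68686116]), 'attitude': array([-1.90491608, -1.40365836,  0.67588403])}
{'t': 0.1, 'joints': array([-1.29958422e+00,  1.24450765e-01,  1.65152957e+00,  1.41692900e-05,
        1.36750231e+00, -8.25831585e-02]), 'qvel': array([ 2.24219482e-03,  1.73008278e-04, -2.01210995e-03,  3.87449027e-04,
        4.00737091e-04, -4.47565014e-05]), 'effort': array([ 4.99364760e-04, -4.18878829e+01, -3.61097431e+01,  7.76795112e-02,
        4.61349031e-02, -6.04823890e-05]), 'position': array([ 0.22503039, -0.6091867 ,  0.21350758]), 'eef_rot': array([-3.09071340e+00, -5.52510608e-01,  2.57732387e-04]), 'contact_force': array([ 0.01720123, -0.03883363, -1.11660763]), 'wrist_torque': array([0.00679146, 0.07423567, 0.02146723]), 'gripper_force': 0.0, 'gripper_width': 0.09494628675468386} -0.0188
```

View pics/scene0.png

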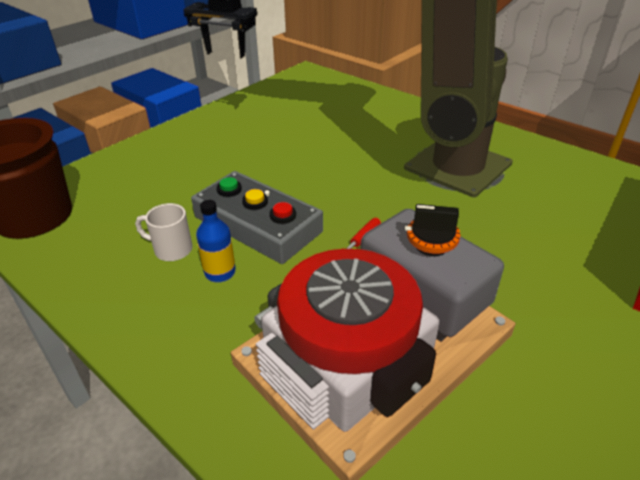

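View pics/side0.png

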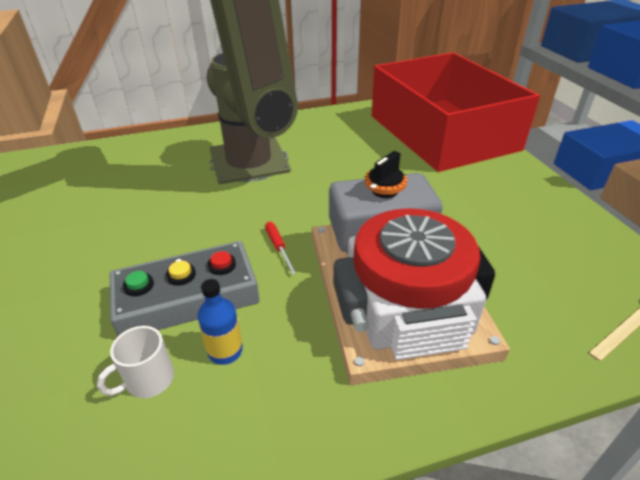

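The scene view has the keys at green (229,184), yellow (255,197) and red (283,211), with the cap collar at about (434,238) and its white line at (425,207). The side view has green (136,281), yellow (180,270), red (221,260) and the cap at (387,178).

```bash
cat >> h.py <<'E'
def ray(c,px):
    f=240/np.tan(np.radians(c["vfov"])/2)
    d=att(c["attitude"])@np.array([(px[0]-c["cx"])/f,(px[1]-c["cy"])/f,1])
    return np.array(c["position"]),d/np.linalg.norm(d)
def tri(c1,p1,c2,p2):
    a,u=ray(c1,p1);b,v=ray(c2,p2)
    s=np.linalg.lstsq(np.c_[u,-v],b-a,rcond=None)[0]
    P,Q=a+s[0]*u,b+s[1]*v
    return (P+Q)/2,np.linalg.norm(P-Q)
def blobs(c,h0,h1,box,smin=150,vmin=80):
    x0,y0,x1,y1=box
    h=cv2.cvtColor(c["image"],cv2.COLOR_RGB2HSV)
    m=cv2.inRange(h,(h0,smin,vmin),(h1,255,255)); k=np.zeros_like(m);k[y0:y1,x0:x1]=m[y0:y1,x0:x1]
    return k
E
python3 - <<'E'
from h import *
cs={n:camera(n) for n in("scene","side")}
bx={"scene":dict(g=(45,85,(205,170,245,200)),y=(22,32,(240,180,270,210)),r=(0,8,(268,195,298,225)),o=(6,18,(395,210,470,260))),
"side":dict(g=(45,85,(115,262,160,300)),y=(22,32,(160,255,200,285)),r=(0,8,(205,245,240,275)),o=(6,18,(355,160,415,200)))}
C={}
for n,c in cs.items():
    for k,(a,b,box) in bx[n].items():
        m=blobs(c,a,b,box); ys,xs=np.nonzero(m)
        C[n,k]=np.array([(xs.min()+xs.max())/2,(ys.min()+ys.max())/2]); 
        print(n,k,len(xs),xs.min(),xs.max(),ys.min(),ys.max(),xs.mean().round(1),ys.mean().round(1), plane(c,C[n,k],.080).round(4) if k!="o" else "")
for k in"gyro": print(k,tri(cs["scene"],C["scene",k],cs["side"],C["side",k]))
a=cv2.resize(cs["scene"]["image"][190:265,390:480],None,fx=6,fy=6,interpolation=cv2.INTER_CUBIC)
b=cv2.resize(cs["side"]["image"][140:205,350:425],None,fx=7,fy=7,interpolation=cv2.INTER_CUBIC)[:450]
b=np.vstack([b,np.zeros((max(0,450-len(b)),b.shape[1],3),np.uint8)])
im=np.hstack([a,b]);im=cv2.resize(im,(790,int(450*790/im.shape[1])));print(im.shape)
cv2.imwrite("pics/cap.png",im[...,::-1])
E
```

```text
scene g 186 220 236 177 190 228.2 183.6 [ 0.5127 -0.2951  0.08  ]
scene y 247 245 263 189 204 254.2 196.2 [ 0.5101 -0.2142  0.08  ]
scene r 262 273 292 202 217 282.3 209.5 [ 0.5044 -0.1348  0.08  ]
scene o 603 407 460 221 253 433.0 242.9 
side g 292 126 147 272 288 136.6 280.1 [ 0.5128 -0.2979  0.08  ]
side y 326 168 191 261 278 179.6 270.0 [ 0.5084 -0.2184  0.08  ]
side r 307 210 231 251 268 220.7 259.8 [ 0.5039 -0.139   0.08  ]
side o 360 365 406 171 194 386.3 186.3 
g (array([ 0.51003127, -0.29856407,  0.07734931]), np.float64(0.00030390900930552574))
y (array([ 0.50604442, -0.21855065,  0.07683862]), np.float64(0.001747895843475202))
r (array([ 0.5002548 , -0.13894415,  0.0761982 ]), np.float64(0.0009462359289444073))
o (array([0.49731939, 0.20523175, 0.18368776]), np.float64(0.001294678503433175))
(333, 790, 3)
```

View pics/cap.png

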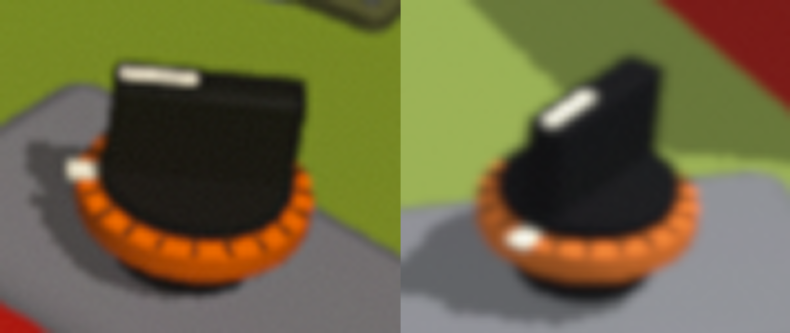

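The zoom shows the white line at the left end of the bar in both views. The bar's top ends are at about (118,72)/(303,88) in the left crop and (541,123)/(646,63) in the right crop.

```bash
python3 - <<'E'
from h import *
A=camera("scene");B=camera("side")
sc=lambda X,Y:(390+X/4.451,190+Y/4.451); sd=lambda X,Y:(350+(X-400.6)/5.193,140+Y/5.193)
p,e=tri(A,sc(118,72),B,sd(541,123)); q,f=tri(A,sc(303,88),B,sd(646,63))
print(p,e,q,f,(p+q)/2,np.linalg.norm(p-q)); d=p-q
psi=np.degrees(np.arctan2(d[1],d[0]));print("bar +x yaw",psi)
s=get_state();M=R.from_rotvec(s["eef_rot"]).as_matrix();print(M)
ty=np.degrees(np.arctan2(M[1,1],M[0,1]));print("tool y yaw",ty,"pos",s["position"])
t=(p+q)/2
print("shift in tool to above:",M.T@(np.r_[t[:2],.30]-s["position"]))
E
```

```text
[0.51341107 0.1764343  0.24066165] 0.0013509034253354937 [0.48268839 0.23094473 0.24058512] 0.0014395753073593591 [0.49804973 0.20368951 0.24062338] 0.0625721721501131
bar +x yaw -60.59391239601715
[[ 9.38063182e-01  3.46464192e-01 -1.73854394e-04]
 [ 3.46464228e-01 -9.38062939e-01  6.79877819e-04]
 [ 7.24669555e-05 -6.98002678e-04 -9.99999754e-01]]
tool y yaw -69.72879372932464 pos [ 0.22513018 -0.60953464  0.21422234]
shift in tool to above: [ 0.53777508 -0.66835847 -0.08527219]
```

step_arm(plan=[[0.05, -0.06, -0.04, 0, 0, -8, 0.095], [0.1, -0.12, -0.085, 0, 0, -16, 0.095], [0.538, -0.668, -0.085, 0, 0, -99, 0.06], [0.538, -0.668, -0.085, 0, 0, -99, 0.06], [0.538, -0.668, -0.085, 0, 0, -99, 0.06], [0.538, -0.668, -0.085, 0, 0, -99, 0.06], [0.538, -0.668, -0.085, 0, 0, -99, 0.06], [0.538, -0.668, -0.085, 0, 0, -99, 0.06], [0.538, -0.668, -0.085, 0, 0, -99, 0.06], [0.538, -0.668, -0.085, 0, 0, -99, 0.06], [0.538, -0.668, -0.085, 0, 0, -99, 0.06], [0.538, -0.668, -0.085, 0, 0, -99, 0.06]])

```text
t: 1.5
position: [0.413, -0.051, 0.2869]
eef_rot: [1.581, 2.713, 0.001]
contact_force: [1.5, -0.5, 1.0]
gripper_width: 0.0603
gripper_force: 0.0
```

```bash
cat >> h.py <<'E'
def rel(xyz,yaw):
    s=get_state();M=R.from_rotvec(s["eef_rot"]).as_matrix()
    ty=np.degrees(np.arctan2(M[1,1],M[0,1]))
    print("shift",(M.T@(np.array(xyz)-s["position"])).round(4),"turn z",round(-((yaw-ty+180)%360-180),2),"yaw",ty.round(2),"tilt",M[:,2].round(4),"j",s["joints"].round(3),"t",s["t"])
E
python3 -c "
from h import *
rel([.498,.204,.30],29.4)"
```

```text
shift [ 0.1799  0.1997 -0.0131] turn z 0.14 yaw 29.54 tilt [ 1.5e-03 -5.0e-04 -1.0e+00] j [-0.252 -0.459  2.042 -0.     1.557 -0.767] t 1.5
```

step_arm(plan=[[0.16, 0.17, -0.013, 0, 0, 0, 0.05], [0.16, 0.17, -0.013, 0, 0, 0, 0.05], [0.16, 0.17, -0.013, 0, 0, 0, 0.05], [0.16, 0.17, -0.013, 0, 0, 0, 0.05], [0.16, 0.17, -0.013, 0, 0, 0, 0.05], [0.16, 0.17, -0.013, 0, 0, 0, 0.05], [0.16, 0.17, -0.013, 0, 0, 0, 0.05], [0.16, 0.17, -0.013, 0, 0, 0, 0.05]])

```text
t: 2.3
position: [0.4827, 0.169, 0.2992]
eef_rot: [-1.589, -2.71, 0.001]
contact_force: [0.1, -0.1, 0.0]
gripper_width: 0.05
gripper_force: 0.0
```

```bash
python3 -c "
from h import *
rel([.498,.204,.26],29.4)
c=camera('wrist');save(c,'pics/w1.png');print({k:c[k] for k in c if k!='image'})"
```

```text
shift [0.0231 0.0305 0.0392] turn z -0.17 yaw 29.23 tilt [-3.e-04 -4.e-04 -1.e+00] j [ 0.232 -0.226  1.847 -0.     1.522 -0.278] t 2.3
{'vfov': 68.20109851706377, 'cx': 320.11666243884696, 'cy': 240.17802673738973, 'position': array([0.4484876 , 0.22951455, 0.46991577]), 'attitude': array([2.80477272, 0.73137611, 0.08816393])}
```

View pics/w1.png

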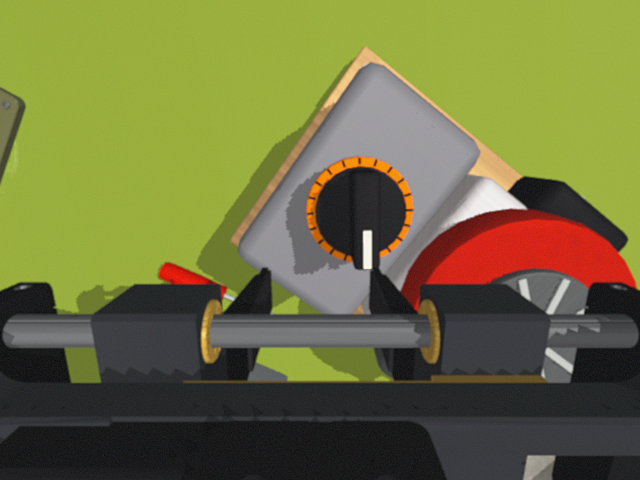

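The wrist view shows the collar ring centred at about (360,211). The bar runs vertically in the image, x from 352 to 380 and y from 167 to 270, and the white line is at (367,249).

```bash
python3 - <<'E'
from h import *
c=camera("wrist")
h=cv2.cvtColor(c["image"],cv2.COLOR_RGB2HSV)
m=cv2.inRange(h,(6,150,120),(18,255,255));m[:,:290]=0;m[:,430:]=0;m[275:]=0
p=cv2.findNonZero(m);e=cv2.fitEllipse(cv2.convexHull(p));print(e)
for z in(.19,.20,.207):print(z,plane(c,e[0],z), np.array(e[1])*(c["position"][2]-z)/(240/np.tan(np.radians(c["vfov"]/2))))
w=cv2.inRange(h,(0,0,190),(180,70,255));w[:,:355]=0;w[:,385:]=0;w[:222]=0;w[272:]=0
ys,xs=np.nonzero(w);print(xs.min(),xs.max(),ys.min(),ys.max());r=cv2.minAreaRect(cv2.findNonZero(w));print(r)
b=cv2.boxPoints(r);P=np.array([plane(c,q,.2406) for q in b])[:,:2];print(P)
k=sorted(range(4),key=lambda i:b[i][1]);lo=P[k[2:]].mean(0);up=P[k[:2]].mean(0);d=lo-up
print("yaw",np.degrees(np.arctan2(d[1],d[0])),"len",np.linalg.norm(d),"+x end",lo,"centre if end at bar end",lo-d/np.linalg.norm(d)*.033)
E
```

```text
((359.1651916503906, 208.55210876464844), (104.42169952392578, 107.18852996826172), 58.190242767333984)
0.19 [0.49721495 0.20464957 0.19      ] [0.08248721 0.08467285]
0.2 [0.49547584 0.20552854 0.2       ] [0.07954136 0.08164895]
0.207 [0.49425846 0.20614383 0.207     ] [0.07747927 0.07953222]
363 371 230 268
((367.0, 249.0), (38.0, 8.0), 90.0)
[[0.49796582 0.19800368]
 [0.50259277 0.20059009]
 [0.51633938 0.17789546]
 [0.51158438 0.17523593]]
yaw -58.955013048176916 len 0.02653149713647164 +x end [0.51396188 0.17656569] centre if end at bar end [0.49694342 0.20483886]
```

step_arm(plan=[[0.0238, 0.03, 0.0, 0, 0, -1, 0.05], [0.0238, 0.03, 0.02, 0, 0, -1, 0.05], [0.0238, 0.03, 0.035, 0, 0, -1, 0.05], [0.0238, 0.03, 0.04, 0, 0, -1, 0.05], [0.0238, 0.03, 0.04, 0, 0, -1, 0.05], [0.0238, 0.03, 0.04, 0, 0, -1, 0.05]])

```text
t: 3.0
position: [0.4976, 0.2047, 0.2599]
eef_rot: [1.565, 2.723, 0.001]
contact_force: [-0.1, 0.3, 1.1]
gripper_width: 0.0498
gripper_force: 0.0
```

```bash
python3 -c "
from h import *
rel([.4972,.2043,.217],30.3);s=get_state();print(s['position'],s['contact_force'],s['wrist_torque'])
c=camera('wrist');save(c,'pics/w2.png')"
```

```text
shift [-0.0001 -0.0005  0.0429] turn z -0.08 yaw 30.22 tilt [ 7.e-04  2.e-04 -1.e+00] j [ 0.29  -0.151  1.846 -0.     1.445 -0.237] t 3.0
[0.49756021 0.20467188 0.25993088] [-0.0906444   0.2928196   1.09947785] [ 0.02278164 -0.16539348 -0.01188604]
```

View pics/w2.png

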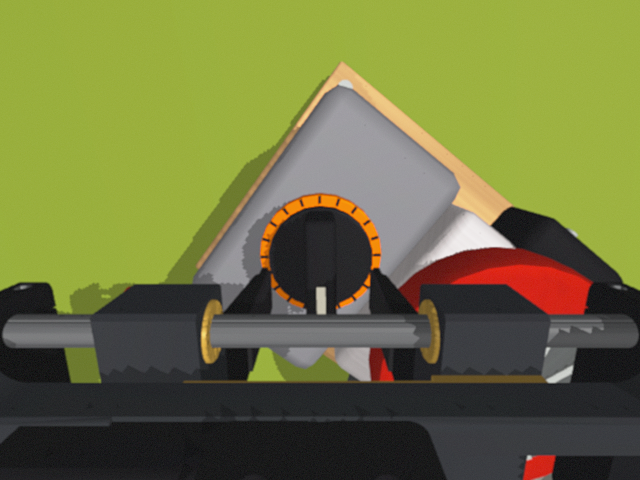

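The wrist view shows the bar centred between the fingers at about (320,250), along the tool's x. Next I descend and grip.

step_arm(plan=[[0, -0.0005, 0.02, 0, 0, 0, 0.05], [0, -0.0005, 0.035, 0, 0, 0, 0.05], [0, -0.0005, 0.043, 0, 0, 0, 0.05], [0, -0.0005, 0.043, 0, 0, 0, 0.05], [0, -0.0005, 0.043, 0, 0, 0, 0.012], [0, -0.0005, 0.043, 0, 0, 0, 0.012], [0, -0.0005, 0.043, 0, 0, 0, 0.012], [0, -0.0005, 0.043, 0, 0, 0, 0.012], [0, -0.0005, 0.043, 0, 0, 0, 0.012]], force=40)

```text
t: 3.95
position: [0.4974, 0.2051, 0.2168]
eef_rot: [1.564, 2.724, 0.002]
contact_force: [0.8, -0.8, 0.9]
gripper_width: 0.0178
gripper_force: 39.9
```

```bash
python3 -c "
from h import *
rel([.4972,.2043,.217],30.3);s=get_state();print(s)"
```

```text
shift [-0.0006 -0.0006 -0.0002] turn z -0.03 yaw 30.27 tilt [ 1.3e-03  5.0e-04 -1.0e+00] j [ 0.291 -0.128  1.898  0.     1.37  -0.237] t 3.95
{'t': 3.95, 'joints': array([ 2.91233753e-01, -1.27724931e-01,  1.89778535e+00,  1.64452367e-04,
        1.37017676e+00, -2.37143547e-01]), 'qvel': array([-0.00075664,  0.00384944,  0.00204599, -0.00119657,  0.00338452,
        0.00101548]), 'effort': array([-3.74396006e-02, -2.99428940e+01, -3.57299316e+01,  1.17026779e-02,
        1.87880038e-01, -4.05053515e-02]), 'position': array([0.49739842, 0.20510406, 0.21682619]), 'eef_rot': array([1.56392972e+00, 2.72371142e+00, 1.71939374e-03]), 'contact_force': array([ 0.75317155, -0.83970702,  0.92571084]), 'wrist_torque': array([ 0.01077864, -0.18749312, -0.04647962]), 'gripper_force': 39.93277072906494, 'gripper_width': 0.017815639406466577}
```

step_arm(plan=[[0, 0, 0, 0, 0, 8, 0.012], [0, 0, 0, 0, 0, 16, 0.012], [0, 0, 0, 0, 0, 24, 0.012], [0, 0, 0, 0, 0, 30, 0.012]])

```text
t: 4.35
position: [0.4981, 0.2053, 0.2169]
eef_rot: [2.22, 2.22, 0.005]
contact_force: [3.7, 1.2, -1.4]
gripper_width: 0.0177
gripper_force: 39.9
```

```bash
cat > st.py <<'E'
from h import *
s=get_state();M=R.from_rotvec(s["eef_rot"]).as_matrix()
print("t",s["t"],"yaw",np.degrees(np.arctan2(M[1,1],M[0,1])).round(2),"tq",s["wrist_torque"].round(3),"j6eff",s["effort"][5].round(3),"F",s["contact_force"].round(1),"w",s["gripper_width"],s["gripper_force"],"qv6",s["qvel"][5].round(3),"pos",s["position"].round(4))
E
python3 st.py
```

```text
t 4.35 yaw 0.0 tq [ 0.164 -0.784  0.072] j6eff -0.656 F [ 3.7  1.2 -1.4] w 0.01772794174982497 39.9169135093689 qv6 1.017 pos [0.4981 0.2053 0.2169]
```

step_arm(plan=[[0, 0, 0, 0, 0, 4, 0.012], [0, 0, 0, 0, 0, 8, 0.012]])

```text
t: 4.55
position: [0.4983, 0.2052, 0.2169]
eef_rot: [2.368, 2.062, 0.005]
contact_force: [4.2, 0.8, -1.0]
gripper_width: 0.0176
gripper_force: 39.9
```

```bash
python3 st.py
```

```text
t 4.55 yaw -7.89 tq [ 0.188 -0.843  0.074] j6eff -0.497 F [ 4.2  0.8 -1. ] w 0.017591038297659185 39.918200969696045 qv6 0.691 pos [0.4983 0.2052 0.2169]
```

step_arm(plan=[[0, 0, 0, 0, 0, 4, 0.012], [0, 0, 0, 0, 0, 8, 0.012]])

```text
t: 4.75
position: [0.4984, 0.2052, 0.2169]
eef_rot: [2.506, 1.892, 0.006]
contact_force: [3.5, 1.7, -1.1]
gripper_width: 0.0179
gripper_force: 39.9
```

```bash
python3 st.py
```

```text
t 4.75 yaw -15.88 tq [ 0.131 -0.945  0.045] j6eff -0.502 F [ 3.5  1.7 -1.1] w 0.01791501151218886 39.917943477630615 qv6 0.691 pos [0.4984 0.2052 0.2169]
```

step_arm(plan=[[0, 0, 0, 0, 0, 4, 0.012], [0, 0, 0, 0, 0, 8, 0.012]])

```text
t: 4.95
position: [0.4986, 0.2052, 0.2169]
eef_rot: [2.632, 1.713, 0.007]
contact_force: [5.9, 0.5, -2.5]
gripper_width: 0.0176
gripper_force: 39.9
```

```bash
python3 st.py
```

```text
t 4.95 yaw -23.88 tq [ 0.125 -1.066  0.055] j6eff -0.501 F [ 5.9  0.5 -2.5] w 0.01758003020806014 39.918025732040405 qv6 0.69 pos [0.4986 0.2052 0.2169]
```

step_arm(plan=[[0, 0, 0, 0, 0, 4, 0.012], [0, 0, 0, 0, 0, 8, 0.012]])

```text
t: 5.15
position: [0.4988, 0.2051, 0.2169]
eef_rot: [2.744, 1.526, 0.007]
contact_force: [6.1, 0.2, -2.4]
gripper_width: 0.0178
gripper_force: 39.9
```

```bash
python3 st.py; python3 -c "
from h import *
c=camera('scene');a=c['image'][190:270,380:490];d=camera('side')['image'][130:210,340:430]
im=np.hstack([cv2.resize(a,(440,320),interpolation=2),cv2.resize(d,(360,320),interpolation=2)]);cv2.imwrite('pics/t1.png',im[...,::-1])"
```

```text
t 5.15 yaw -31.85 tq [ 0.016 -1.083  0.325] j6eff -0.251 F [ 6.1  0.2 -2.4] w 0.017829027409266826 39.919012784957886 qv6 0.69 pos [0.4988 0.2051 0.2169]
```

View pics/t1.png

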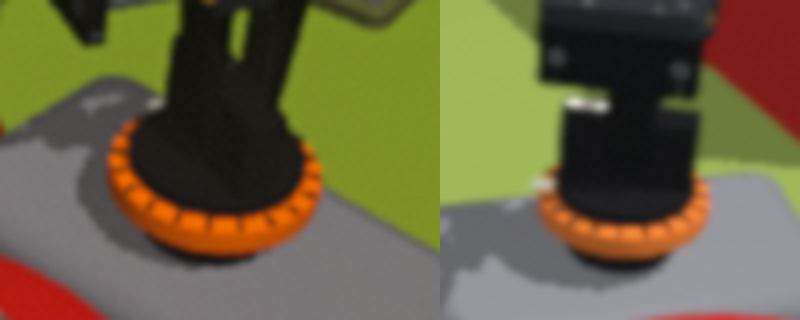

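The torque jumped from 0.055 to 0.325 N m between yaw -24° and -32°. In the pictures the collar's white mark has followed round to (543,183) in the side crop. So the cap has just gone tight, and about 41° more gives roughly 2.5 ticks of slip.

step_arm(plan=[[0, 0, 0, 0, 0, 4, 0.012], [0, 0, 0, 0, 0, 8, 0.012]])

```text
t: 5.45
position: [0.4989, 0.2049, 0.2169]
eef_rot: [2.844, 1.33, 0.008]
contact_force: [7.1, 0.3, -2.2]
gripper_width: 0.0178
gripper_force: 39.9
```

```bash
python3 st.py
```

```text
t 5.45 yaw -39.87 tq [ 0.045 -1.177  0.139] j6eff -0.432 F [ 7.1  0.3 -2.2] w 0.0178208147233476 39.913474917411804 qv6 0.694 pos [0.4989 0.2049 0.2169]
```

step_arm(plan=[[0, 0, 0, 0, 0, 4, 0.012], [0, 0, 0, 0, 0, 8, 0.012]])

```text
t: 5.65
position: [0.4991, 0.2048, 0.2169]
eef_rot: [2.93, 1.129, 0.008]
contact_force: [6.5, 0.3, -2.9]
gripper_width: 0.0179
gripper_force: 39.9
```

```bash
python3 st.py
```

```text
t 5.65 yaw -47.86 tq [-0.046 -1.215  0.341] j6eff -0.264 F [ 6.5  0.3 -2.9] w 0.017937687042823763 39.91833508014679 qv6 0.691 pos [0.4991 0.2048 0.2169]
```

step_arm(plan=[[0, 0, 0, 0, 0, 6, 0.012], [0, 0, 0, 0, 0, 12, 0.012], [0, 0, 0, 0, 0, 18, 0.012], [0, 0, 0, 0, 0, 23, 0.012], [0, 0, 0, 0, 0, 23, 0.012], [0, 0, 0, 0, 0, 23, 0.012]])

```text
t: 6.25
position: [0.4993, 0.2044, 0.2169]
eef_rot: [3.096, 0.525, 0.009]
contact_force: [7.6, -1.0, -2.5]
gripper_width: 0.0174
gripper_force: 39.9
```

```bash
python3 st.py
```

```text
t 6.25 yaw -70.76 tq [-0.3   -1.371 -0.061] j6eff -0.043 F [ 7.6 -1.  -2.5] w 0.01744794305770076 39.93410289287567 qv6 -0.001 pos [0.4993 0.2044 0.2169]
```

step_arm(plan=[[0, 0, 0, 0, 0, 0, 0.03], [0, 0, 0, 0, 0, 0, 0.045], [0, 0, 0, 0, 0, 0, 0.045], [0, 0, 0, 0, 0, 0, 0.045], [0, 0, -0.03, 0, 0, 0, 0.045], [0, 0, -0.06, 0, 0, 0, 0.045], [-0.06, -0.0, -0.083, 0, 0, 0, 0.045], [-0.06, 0, -0.083, 0, 0, 0, 0.045], [-0.06, 0, -0.083, 0, 0, 0, 0.045]])

```text
t: 7.15
position: [0.4399, 0.1851, 0.3013]
eef_rot: [-3.097, -0.526, -0.006]
contact_force: [-0.2, 0.1, -0.1]
gripper_width: 0.0453
gripper_force: 0.0
```

```bash
python3 st.py; python3 -c "
from h import *
c=camera('scene');a=c['image'][190:270,380:490];d=camera('side')['image'][130:210,340:430]
im=np.hstack([cv2.resize(a,(440,320),interpolation=2),cv2.resize(d,(360,320),interpolation=2)]);cv2.imwrite('pics/t2.png',im[...,::-1])"
```

```text
t 7.15 yaw -70.72 tq [ 0.001 -0.062  0.002] j6eff -0.009 F [-0.2  0.1 -0.1] w 0.0452688280926538 0.0 qv6 0.001 pos [0.4399 0.1851 0.3013]
```

View pics/t2.png

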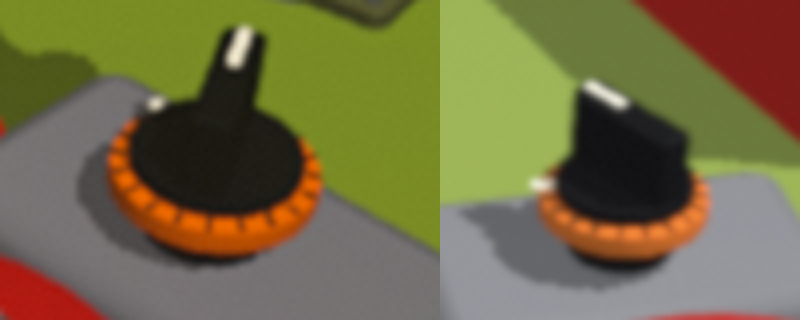

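The white collar mark, at (155,104) and (543,183), hasn't moved since the cap went tight, while the bar has turned on. I'll work out the slip angle and the move to the yellow key.

```bash
python3 - <<'E'
from h import *
A=camera("scene");B=camera("side")
ax=np.array([.4975,.2045]);an=lambda p:np.degrees(np.arctan2(p[1]-ax[1],p[0]-ax[0]))
for a,b in(((408,228.2),(373.6,185.6)),((418.75,216),(365.75,175.75))):
    p,e=tri(A,a,B,b);print(p,e,np.linalg.norm(p[:2]-ax),an(p))
w,e=tri(A,(380+239/4,190+47/4),B,(340+(606-440)/4,130+95/4));print("bar",w,e,an(w))
# keys at top z=.084 : fitted row
for n,c in(("scene",A),("side",B)):
    for k,h0,h1,box in((("y",22,32,(240,180,270,210)) if n=="scene" else ("y",22,32,(160,255,200,285))),):
        m=blobs(c,h0,h1,box);e=cv2.fitEllipse(cv2.convexHull(cv2.findNonZero(m)));print(n,k,e,plane(c,e[0],.079))
rel([.507,-.217,.15],-70.7)
rel([.507,-.217,.15],0)
E
```

```text
[0.51973278 0.16984757 0.1974053 ] 0.0014416645611092652 0.04117144476145578 -57.316025637118464
[0.48474792 0.16722122 0.19979448] 0.0005343539365891077 0.039399533793136356 -108.88444836185818
bar [0.48185303 0.19855179 0.24138731] 0.000417421212668562 -159.18565015169256
scene y ((254.17222595214844, 196.12689208984375), (15.808626174926758, 19.59758186340332), 83.89445495605469) [ 0.50801652 -0.21602812  0.079     ]
side y ((179.5569305419922, 269.92193603515625), (17.751794815063477, 23.387693405151367), 75.31910705566406) [ 0.50846167 -0.21847192  0.079     ]
shift [-0.0698  0.4016  0.1485] turn z -0.03 yaw -70.73 tilt [-1.3e-03 -4.0e-04 -1.0e+00] j [ 0.286 -0.305  1.911  0.     1.537  1.52 ] t 7.35
shift [-0.0698  0.4016  0.1485] turn z -70.73 yaw -70.73 tilt [-1.3e-03 -4.0e-04 -1.0e+00] j [ 0.286 -0.305  1.911  0.     1.537  1.52 ] t 7.35
```

step_arm(plan=[[-0.03, 0.15, 0, 0, 0, 8, 0.0], [-0.03, 0.15, 0, 0, 0, 16, 0.0], [-0.03, 0.15, 0, 0, 0, 20, 0.0], [-0.07, 0.402, 0.098, 0, 0, 20, 0.0], [-0.07, 0.402, 0.098, 0, 0, 20, 0.0], [-0.07, 0.402, 0.098, 0, 0, 20, 0.0], [-0.07, 0.402, 0.098, 0, 0, 20, 0.0], [-0.07, 0.402, 0.098, 0, 0, 20, 0.0], [-0.07, 0.402, 0.098, 0, 0, 20, 0.0], [-0.07, 0.402, 0.098, 0, 0, 20, 0.0], [-0.07, 0.402, 0.098, 0, 0, 20, 0.0], [-0.07, 0.402, 0.098, 0, 0, 20, 0.0]])

```text
t: 8.55
position: [0.5073, -0.2166, 0.2015]
eef_rot: [-3.141, 0.018, -0.0]
contact_force: [-0.4, -0.1, -0.1]
gripper_width: 0.0003
gripper_force: 0.0
```

```bash
python3 - <<'E'
from h import *
A=camera("scene");B=camera("side")
print("bottle top",tri(A,(208,207),B,(211,288)))
rel([.507,-.2175,.10],-90)
c=camera("wrist");save(c,"pics/w3.png")
h=cv2.cvtColor(c["image"],cv2.COLOR_RGB2HSV)
for n,a,b in(("y",22,32),("g",50,85),("r",0,6)):
    m=cv2.inRange(h,(a,150,90),(b,255,255))
    for q in cv2.findContours(m,0,2)[0]:
        if cv2.contourArea(q)>150: e=cv2.fitEllipse(q);print(n,e,plane(c,e[0],.083)[:2])
E
```

```text
bottle top (array([ 0.66340371, -0.16316883,  0.1627537 ]), np.float64(0.0005909025177622711))
shift [-0.0005  0.001   0.1021] turn z -0.64 yaw -90.64 tilt [ 1.1e-03 -3.0e-04 -1.0e+00] j [-0.501 -0.086  1.885  0.     1.342  1.081] t 8.65
y ((322.6930847167969, 235.87026977539062), (47.27770233154297, 47.860233306884766), 157.48690795898438) [ 0.50543126 -0.2186644 ]
y ((-398.97210693359375, -1085.3963623046875), (357.85198974609375, 2691.614501953125), 149.95877075195312) [1.09556146 0.08713386]
g ((417.00439453125, 229.86061096191406), (46.600948333740234, 48.37249755859375), 96.44380950927734) [ 0.50968686 -0.29773657]
r ((139.92572021484375, 355.9363098144531), (24.221742630004883, 29.525341033935547), 158.85533142089844) [ 0.39383269 -0.04954029]
r ((128.90316772460938, 303.71234130859375), (22.524003982543945, 26.223520278930664), 96.5694351196289) [ 0.44578868 -0.04690695]
r ((229.08743286132812, 241.58377075195312), (46.6421012878418, 47.72091293334961), 98.68144989013672) [ 0.50139367 -0.13959174]
```

View pics/w3.png

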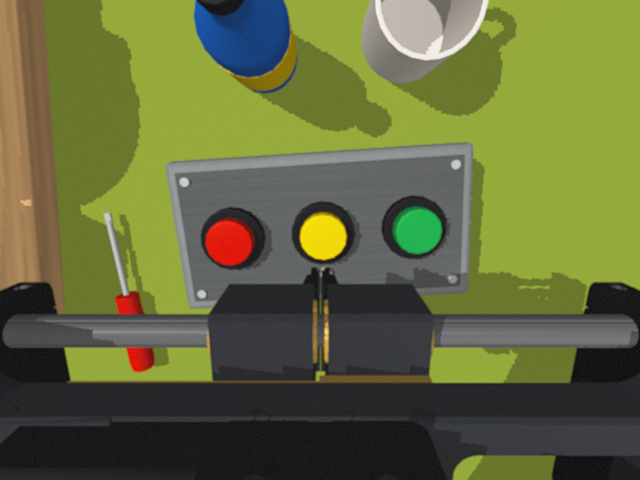

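The wrist view shows red (229,242), yellow (323,236) and green (417,230), with the fingertips just below yellow and the oil bottle and mug well clear. Now I press yellow.

step_arm(plan=[[-0.002, 0.002, 0.04, 0, 0, 0, 0], [-0.002, 0.002, 0.08, 0, 0, 0, 0], [-0.002, 0.002, 0.105, 0, 0, 0, 0], [-0.002, 0.002, 0.115, 0, 0, 0, 0], [-0.002, 0.002, 0.12, 0, 0, 0, 0], [-0.002, 0.002, 0.124, 0, 0, 0, 0], [-0.002, 0.002, 0.125, 0, 0, 0, 0], [-0.002, 0.002, 0.125, 0, 0, 0, 0]])

```text
t: 9.5
position: [0.5061, -0.2198, 0.0781]
eef_rot: [3.141, -0.02, 0.004]
contact_force: [-0.9, 1.2, 3.2]
gripper_width: 0.0006
gripper_force: 1.6
```

```bash
python3 st.py
```

```text
t 9.5 yaw -90.73 tq [ 0.403  0.118 -0.043] j6eff -0.006 F [-0.9  1.2  3.2] w 0.0005514240390171664 1.6262392371572787 qv6 0.001 pos [ 0.5061 -0.2198  0.0781]
```

step_arm(plan=[[0, 0, 0.001, 0, 0, 0, 0], [0, 0, 0.002, 0, 0, 0, 0], [0, 0, 0.003, 0, 0, 0, 0], [0, 0, 0.003, 0, 0, 0, 0], [0, 0, 0.003, 0, 0, 0, 0]])

```text
t: 10.0
position: [0.5061, -0.2198, 0.0761]
eef_rot: [3.141, -0.02, 0.004]
contact_force: [-3.5, 3.4, 12.5]
gripper_width: 0.0004
gripper_force: 6.4
```

```bash
python3 st.py
```

```text
t 10.0 yaw -90.73 tq [0.823 0.735 0.012] j6eff 0.001 F [-3.5  3.4 12.5] w 0.0003839571782634833 6.413387145730667 qv6 -0.001 pos [ 0.5061 -0.2198  0.0761]
```

Yellow bottomed out: 12.5 N at z = 0.076. Lift, shift to green, and check the tell-tale pin.

step_arm(plan=[[0, 0, -0.01, 0, 0, 0, 0], [0, 0, -0.03, 0, 0, 0, 0], [0, 0, -0.06, 0, 0, 0, 0], [0.004, 0.04, -0.06, 0, 0, 0, 0], [0.005, 0.079, -0.06, 0, 0, 0, 0], [0.005, 0.079, -0.06, 0, 0, 0, 0], [0.005, 0.079, -0.06, 0, 0, 0, 0]])

```text
t: 10.7
position: [0.5085, -0.2991, 0.1329]
eef_rot: [-3.141, 0.022, 0.001]
contact_force: [-0.0, -0.2, 0.2]
gripper_width: 0.0004
gripper_force: 0.0
```

```bash
python3 st.py; python3 -c "
from h import *
rel([.5097,-.2978,.084],-90.7)
c=camera('scene');a=c['image'][165:240,195:315];d=camera('side')['image'][240:300,115:240]
im=np.hstack([cv2.resize(a,(400,250),interpolation=2),cv2.resize(d,(400,250),interpolation=2)]);cv2.imwrite('pics/k1.png',im[...,::-1])"
```

```text
t 10.7 yaw -90.82 tq [ 0.074  0.029 -0.008] j6eff -0.01 F [-0.  -0.2  0.2] w 0.0003964582790924103 0.0 qv6 -0.001 pos [ 0.5085 -0.2991  0.1329]
shift [ 0.0012 -0.0013  0.0489] turn z -0.12 yaw -90.82 tilt [-7.e-04  3.e-04 -1.e+00] j [-0.623  0.058  1.862 -0.     1.222  0.963] t 10.7
```

View pics/k1.png

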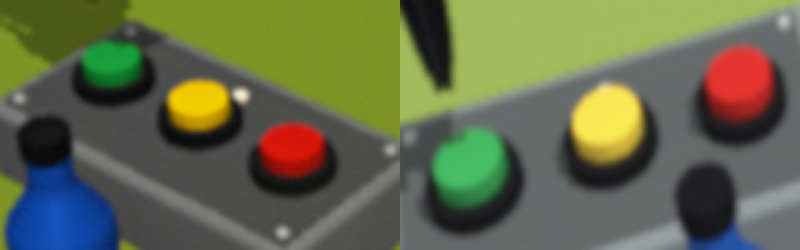

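Yellow has sprung back up. I'll compare the pin's blob at about (267,193) with the first picture to see whether it went down.

```bash
python3 - <<'E'
from h import *
for im in(cv2.imread("pics/scene0.png")[...,::-1],camera("scene")["image"]):
    g=im[183:203,258:277].astype(int); m=g.min(2)>150; ys,xs=np.nonzero(m);print(m.sum(),xs.mean()+258,ys.mean()+183,ys.min()+183,ys.max()+183)
E
```

```text
12 266.6666666666667 192.08333333333334 191 194
11 266.6363636363636 192.9090909090909 192 194
```

step_arm(plan=[[0.001, -0.001, 0.03, 0, 0, 0, 0], [0.001, -0.001, 0.044, 0, 0, 0, 0], [0.001, -0.001, 0.046, 0, 0, 0, 0], [0.001, -0.001, 0.046, 0, 0, 0, 0]])

```text
t: 11.25
position: [0.5097, -0.2968, 0.0868]
eef_rot: [-3.141, 0.019, 0.002]
contact_force: [0.1, 0.6, 0.3]
gripper_width: 0.0004
gripper_force: 0.0
```

```bash
python3 st.py
```

```text
t 11.25 yaw -90.69 tq [-0.024  0.008 -0.01 ] j6eff -0.001 F [0.1 0.6 0.3] w 0.0004315182037691223 0.0 qv6 -0.0 pos [ 0.5097 -0.2968  0.0868]
```

The pin dropped about 1 px, which matches 3 mm, so the engine is primed. Now I press green.

step_arm(plan=[[0, 0, 0.003, 0, 0, 0, 0], [0, 0, 0.006, 0, 0, 0, 0], [0, 0, 0.009, 0, 0, 0, 0], [0, 0, 0.0105, 0, 0, 0, 0], [0, 0, 0.012, 0, 0, 0, 0], [0, 0, 0.012, 0, 0, 0, 0], [0, 0, 0.012, 0, 0, 0, 0]])

```text
t: 11.95
position: [0.5108, -0.298, 0.0763]
eef_rot: [3.14, -0.02, 0.003]
contact_force: [1.9, -0.2, 5.2]
gripper_width: 0.0004
gripper_force: 2.4
```

```bash
python3 st.py
```

```text
t 11.95 yaw -90.73 tq [ 0.022 -0.384 -0.025] j6eff 0.002 F [ 1.9 -0.2  5.2] w 0.00040046733485467833 2.367185390139639 qv6 -0.002 pos [ 0.5108 -0.298   0.0763]
```

A little deeper to be sure it bottoms, then lift away.

step_arm(plan=[[0, 0, 0.001, 0, 0, 0, 0], [0, 0, 0.002, 0, 0, 0, 0], [0, 0, 0.002, 0, 0, 0, 0]])

```text
t: 12.25
position: [0.5109, -0.298, 0.0761]
eef_rot: [3.141, -0.02, 0.002]
contact_force: [-1.7, 2.7, 14.2]
gripper_width: 0.0004
gripper_force: 6.9
```

```bash
python3 st.py
```

```text
t 12.25 yaw -90.72 tq [ 0.506  0.435 -0.005] j6eff -0.0 F [-1.7  2.7 14.2] w 0.00042873982557386624 6.873873312142678 qv6 0.001 pos [ 0.5109 -0.298   0.0761]
```

step_arm(plan=[[0, 0, -0.01, 0, 0, 0, 0], [0, 0, -0.04, 0, 0, 0, 0], [0, 0, -0.08, 0, 0, 0, 0], [0, 0, -0.12, 0, 0, 0, 0], [0, 0, -0.12, 0, 0, 0, 0], [0, 0, -0.12, 0, 0, 0, 0], [0, 0, -0.12, 0, 0, 0, 0]])

```text
t: 12.95
position: [0.5087, -0.2968, 0.1911]
eef_rot: [-3.139, 0.02, 0.005]
contact_force: [0.5, 0.1, -0.5]
gripper_width: 0.0004
gripper_force: 0.0
```

```bash
python3 st.py; python3 -c "
from h import *
save(camera('side'),'pics/end.png')"
```

```text
t 12.95 yaw -90.73 tq [0.074 0.056 0.031] j6eff 0.0 F [ 0.5  0.1 -0.5] w 0.00039504170848481563 0.0 qv6 0.001 pos [ 0.5087 -0.2968  0.1911]
```

View pics/end.png

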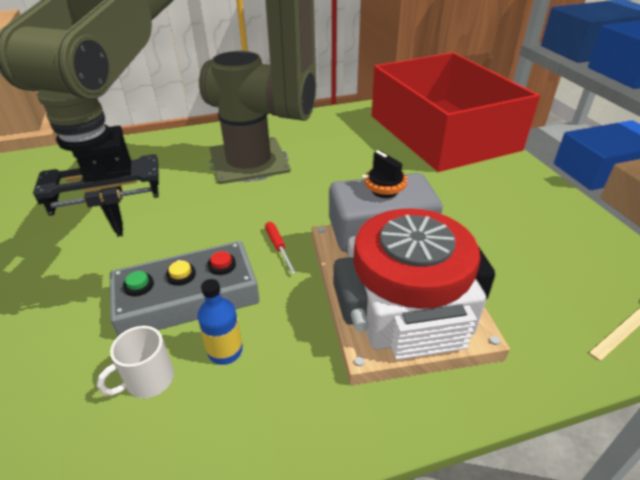

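The side view shows all three keys up at (136,281), (180,270) and (221,260). The bottle, mug and screwdriver haven't moved, and the arm is clear.

```bash
python3 -c "
from bench import sign_off
print(sign_off())"
```

```text
the job is handed in; nothing more can be done
None
```

The job is handed in: I turned the fuel cap tight and about 2.6 clicks past (an estimate from torque and camera angles), then pressed and released yellow, then green, each to its stop; red, the oil bottle, the mug and the screwdriver were not touched.

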